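# Clip a cover plate into the transport rack

### The job

Lift the red cover out of the tight wooden file, where only its edges can be gripped, and stand it upright in the groove of the dark parking stand, letting go of it there. Then take it again the other way, by its faces, so that the fingers clear the posts of the yellow rack, and push it down into the spring-clip slot until it is fully home on the slot's floor, without letting it drop into the slot. Leave the two grey covers in the file and do not disturb the other things on the bench.

Things in the scene. Friction and masses are not known exactly. Their poses are not given: they have to be found in the camera images.
- red_cover_center (a point): red-painted steel cover plate, 60 mm wide, 8 mm thick, 100 mm tall, about 0.15 kg, standing on its short edge; faces and edges alike. This point: its centre, 50 mm above its lower edge; x along the thickness (normal to the faces), y along the width, z up. Both edges have a clip notch 3 mm deep, 30 to 42 mm above the lower edge; above that they are straight: grip it in its top 40 mm, firmly (held by the edges it can swing a little)
- grey_cover_a_center (a point): a grey cover of the same shape and size, in the file; its centre, axes as the red one's. Bystander
- grey_cover_b_center (a point): the other grey cover in the file, same; its centre. Bystander
- file_base (a point): pale wooden file, fixed, 90 x 90 mm; holds the three covers face to face, 20 mm apart along its x, widths along its y. This point: centre of its grooves' floor, 12 mm over the bench. Grooves 10 mm wide, walls 35 mm high; end plates at x = -39 and +39 mm rise 95 mm above this point. No room for fingers between the covers' faces; their edges are free above the walls
- stand_slot (a point): dark wooden parking stand, fixed, 80 (x) by 90 (y) mm, 54 mm high, with one straight groove along its y, open at both ends; a cover stands in it upright, width along y. This point: centre of the groove's floor, 12 mm over the bench. Groove 11 mm wide in x, 42 mm deep in all, mouth widened to 33 mm over its top 14 mm
- rack_slot (a point): yellow clip rack, fixed, base 90 x 140 mm. This point: centre of its slot's floor, 12 mm over the bench. A cover goes in from above, width along y, thickness along x, either way round. Slot 64 mm long in y, 12 mm wide, between two channel posts (y = -32 and +32 mm) that guide the cover's edges; 48 mm between the posts' cheeks stays free for fingers on its faces
- rack_mouth (a point): centre of the rack's mouth, level with the posts' tops, 112 mm above the slot's floor (12 mm above a seated cover's top, so fingers cannot follow its edges down). In the top 20 mm the posts flare to 72 mm in y and 26 mm in x
- rack_clips (a point): point half-way between the rack's two sprung rollers, 36 mm above the slot's floor. Each sticks out 2 mm into the way of a cover's edge: the lower edge meets them some 40 mm above the floor, passing takes about 8 N of downward push, then about 3 N, and they snap into the edge notches when the cover stands on the floor
- wrench: copper-coloured spanner on the bench, its origin on its underside. Bystander
- hammer: hammer on the bench, its origin on its underside. Bystander
- screwdriver: screwdriver on the bench, its origin on its underside. Bystander
- flange: steel ring flange, 110 mm across, 14 mm high on the bench, its origin on its underside. Bystander
- oil: white bottle, 60 mm across, 150 mm tall on the bench, its origin on its underside. Bystander
- jar: amber jar, 70 mm across, 80 mm tall on the bench, its origin on its underside. Bystander

How it is judged:
On the way:
1. the red cover stands upright in the parking stand's groove, let go of (z of red_cover_center in the frame of stand_slot below 0.056 m and horizontal distance between red_cover_center and stand_slot below 0.03 m and angle between red_cover_center's own z axis and vertical below 0.15 rad and contact force between the fingers and red_cover below 0.05 N), for 0.2 s.
At the end, for the whole second after the job is handed in: the red cover is at rest in the rack's slot, its lower edge within 3.5 mm of the slot's floor, centred within 6 mm and upright within 0.06 rad; both grey covers within 20 mm of where they began (z of red_cover_center in the frame of rack_slot below 0.0535 m and horizontal distance between red_cover_center and rack_slot below 0.006 m and angle between the z axis of red_cover_center and the z axis of rack_slot, either way round below 0.06 rad and linear speed of red_cover below 0.02 m/s and distance of each of grey_cover_a_center, grey_cover_b_center from where it was at the start of the episode below 0.02 m); the robot touches nothing.
It fails at once if the red cover falls in the rack (over 0.5 m/s within 20 mm of the axis of the slot, lower edge below the tops of the posts) (horizontal distance between red_cover_center and rack_slot below 0.02 m and z of red_cover_center in the frame of rack_slot below 0.16 m and linear speed of red_cover above 0.5 m/s).
It fails at once if a grey cover is moved more than 30 mm (distance of any of grey_cover_a_center, grey_cover_b_center from where it was at the start of the episode above 0.03 m).
It fails at once if another thing on the bench is moved more than 40 mm (distance of any of wrench, hammer, screwdriver, flange, oil, jar from where it was at the start of the episode above 0.04 m).
It also fails if it takes over 67 s, if anything falls off the work surface, if the arm or the gripper's body presses on something with over 40 N, if the wrist force passes 120 N, or if a joint passes its speed limit or range.

### The arm

A 7-joint arm with a two-finger parallel gripper is mounted at the origin on the work surface. World frame = base frame: x ahead of the robot, y to its left, z up, the work surface at z = 0. Lengths are in m, angles in rad, forces in N, time in s.
With the tool pointing down it reaches from about 0.425 to 0.8 m from the base axis. Payload 8.3 kg.
Tool frame: the origin (TCP) lies at the very end of the fingers, on their centre line; the grasp point (between the pads) lies 19 mm behind it; z points along the fingers, y is the line along which they close (so a half turn about z gives the same grasp; the last joint's range is limited). The gripper opens to 85 mm and grips with 20 to 120 N. Pads are 22 mm wide; open, the fingers measure 114 mm over their backs; the gripper's body (76 mm by 85 mm) begins 54 mm behind the grasp point. The pads swing forward as they close: fully open they stand 13 mm farther back than shut.
Start: joints at [1.042, 0.383, 0.016, 1.37, -0.006, 1.388, -0.046], TCP at [0.281, -0.558, 0.191] pointing down, gripper open.
Joint ranges: [-2.95, 2.95], [-0.25, 2.06], [-1.52, 1.56], [0.18, 2.33], [-1.44, 4.58], [0.02, 2.06], [-3.01, 3.01]. Speed limits (rad/s): [2.39, 2.39, 3.01, 3.01, 3.14, 3.14, 3.14].

### API

Orientations are given as [roll, pitch, yaw] about the fixed x, y, z axes, in that order (R = Rz(yaw) Ry(pitch) Rx(roll)).
In Python, from rig import env gives the robot as it stands. The module is installed in compiled form; this text tells all that it offers.
- The arm moves only by the shell command python3 -m handwheel 'ROWS' [FORCE]. ROWS is JSON, a list of rows, each a list of 5 numbers: the shift along the world's x, y, z in mm, then the turn about the world's z in rad, then the finger opening in mm, from 0 to 85.4. A call has 1 to 10 rows; each row is the pose to reach, as a shift and turn from the pose commanded when the call began; what a row does not reach only later rows make up. A row lasts 1/12 s, in which the tool goes at most 41.7 mm and 7.16 degrees, less where a joint would pass 70% of its speed; a pose out of reach is approached as far as the arm can. A call with a gripper value outside its range is refused whole. The fingers move at their own pace and stop on an object; FORCE is the grip in N (left out, the last holds). Time passes only in rows, so rows that repeat a pose let the fingers close. It gives the time, the measured TCP pose, the force, the opening and the grip force at its end, in the units of the state.
- env.get_obs(): the state, without advancing time (a new reading comes with each control period).
- env.capture(name): name is "scene" or "top"; returns the picture (400x640x3 uint8, red, green, blue); there is no depth.
- env.camera_params(name): a dict with "intrinsics" (3x3 intrinsics, pixels), "distortion" ([k1, k2, p1, p2, k3] as OpenCV has them; the pictures are not rectified), "pose" (4x4, takes a point from camera to world coordinates). Camera axes: x right, y down, z forward; pixel columns grow to the right and rows downward; lengths in m; the calibration is good to about 2 mm. A picture is of the moment at which its call begins. camera_params takes no time and is no camera call.
- env.finish_job(): hands the job in; it is judged then, once.
The state is a dict: "time": time; "joint_positions": joint angles; "qvel": joint speeds; "tau": joint torques, N m; "tcp_pos": TCP position; "ee_rot": TCP orientation; "contact_force": force on the tool from outside, world axes, zero at the start; "ft_torque": the same for the moment, N m; "gripper_width": finger opening in m; "finger_force": force on a finger pad.
Only numpy, scipy, OpenCV 4.12 (cv2) and the standard library are available. Lean on these libraries where they do the work, as an engineer would, in place of code of your own. Each camera call takes 0.05 s, during which the arm holds its last target. There are 200 camera calls.

## Working session

There is one attempt and no reset: what is moved stays moved. The work goes in short steps, Python scripts to look and compute and a shell command to move; the robot and the scene stay as the last step left them, time stands still between calls to the robot, and variables do not carry over. Pictures are saved under pics/ and viewed, at most 10 in all, crops included, and the job is handed in when it is done.

```bash
mkdir -p pics; python3 - <<'E'
from rig import env
import cv2,numpy as np
np.set_printoptions(precision=4,suppress=True)
for n in("scene","top"):
    cv2.imwrite(f"pics/{n}0.png",cv2.cvtColor(env.capture(n),cv2.COLOR_RGB2BGR))
    p=env.camera_params(n);print(n,*[np.array(p[k]) for k in("intrinsics","distortion","pose")],sep="\n")
o=env.get_obs();print(o)
E
```

```text
scene
[[494.2647   0.     325.9081]
 [  0.     494.2647 203.7856]
 [  0.       0.       1.    ]]
[-0.0572  0.      0.      0.      0.    ]
[[-0.8561  0.2956 -0.4238  1.3632]
 [ 0.5167  0.4858 -0.705   1.3193]
 [-0.0025 -0.8226 -0.5686  1.1559]
 [ 0.      0.      0.      1.    ]]
top
[[434.342    0.     310.7052]
 [  0.     434.342  206.1425]
 [  0.       0.       1.    ]]
[-0.0878  0.      0.      0.      0.    ]
[[-0.019  -0.9932  0.1151  0.3883]
 [-0.9998  0.0194  0.0027  0.0002]
 [-0.0049 -0.1151 -0.9933  1.8692]
 [ 0.      0.      0.      1.    ]]
{'time': 0.1, 'joint_positions': array([ 1.0421,  0.3842,  0.0164,  1.3711, -0.0063,  1.3882, -0.0465]), 'qvel': array([-0.0003, -0.003 , -0.001 , -0.0012,  0.0004,  0.0003, -0.0005]), 'tau': array([  0.0027, -62.9136,   0.8469, -37.2759,   0.0166,   0.0105,
        -0.    ]), 'tcp_pos': array([ 0.2805, -0.5579,  0.1906]), 'ee_rot': array([-3.1398,  0.    ,  0.4659]), 'contact_force': array([ 0.0263,  0.3382, -0.3073]), 'ft_torque': array([ 0.1002, -0.0441,  0.0293]), 'finger_force': 0.0, 'gripper_width': 0.08551504276202979}
```

View pics/scene0.png

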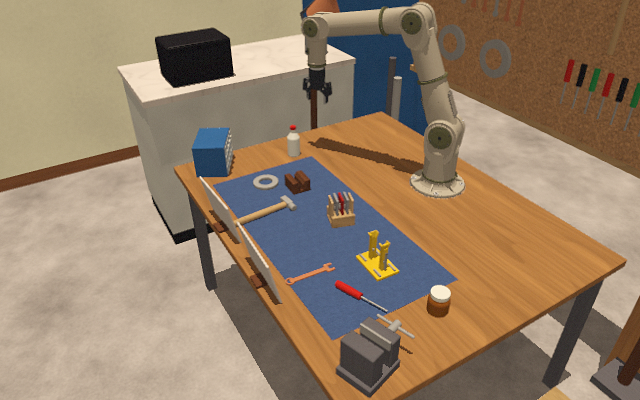

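View pics/top0.png

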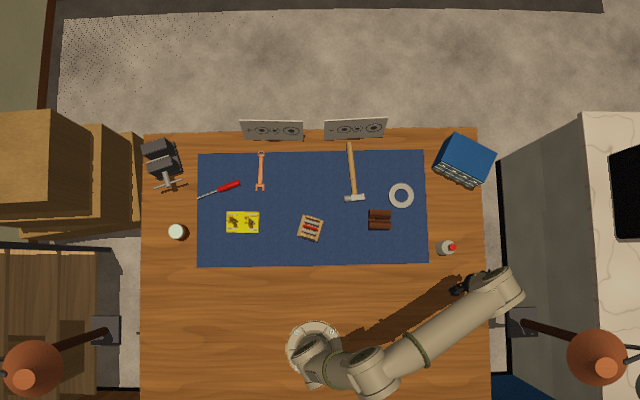

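The scene shows the stand near (297,182), the file at (341,208) and the rack at (378,255). In the top view they are at (380,219), (310,228) and (243,222). I'll enlarge these six.

```bash
python3 - <<'E'
import cv2,numpy as np
s=cv2.imread("pics/scene0.png");t=cv2.imread("pics/top0.png")
T=lambda im,u,v:cv2.resize(im[v:v+44,u:u+44],(264,264),interpolation=cv2.INTER_CUBIC)
m=np.vstack([np.hstack([T(t,358,198),T(t,288,206),T(t,221,200)]),np.hstack([T(s,275,160),T(s,320,186),T(s,355,228)])])
for i in range(0,792,66): cv2.line(m,(i,0),(i,5),(255,255,255));cv2.line(m,(i,264),(i,269),(255,255,255))
cv2.imwrite("pics/m0.png",m)
E
```

```text
(no output)
```

View pics/m0.png

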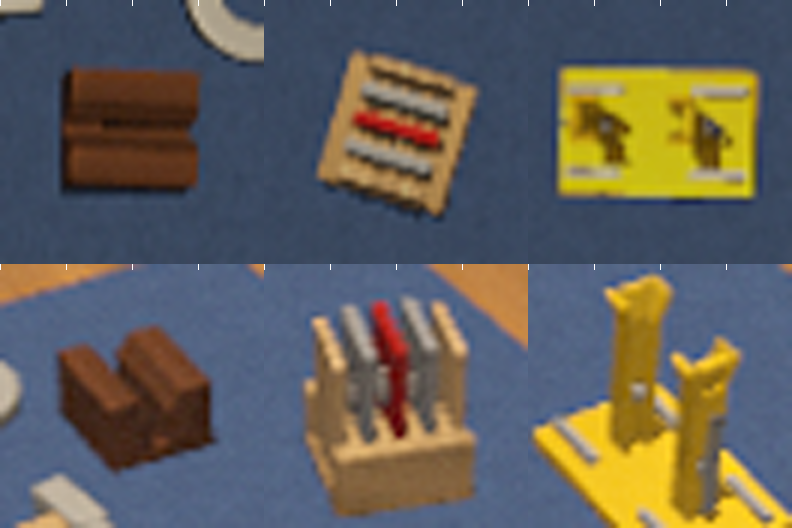

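The crops show the red cover in the middle of the file, whose yaw is about -0.28. The stand and rack are nearly square with the world axes. I've read the corners off the tiles and will fit x, y and yaw.

```bash
cat > h.py <<'E'
from rig import env
import cv2,numpy as np
from scipy.optimize import least_squares
np.set_printoptions(precision=4,suppress=True)
def proj(n,P):
    p=env.camera_params(n);M=np.linalg.inv(np.array(p["pose"]))
    return cv2.projectPoints(np.array(P,float).reshape(-1,3),cv2.Rodrigues(M[:3,:3])[0],M[:3,3],np.array(p["intrinsics"]),np.array(p["distortion"]))[0][:,0]
def world(q,L,z0):
    L=np.array(L,float)/1000;c,s=np.cos(q[2]),np.sin(q[2])
    return np.c_[q[0]+c*L[:,0]-s*L[:,1],q[1]+s*L[:,0]+c*L[:,1],L[:,2]+z0]
def fit(obs,q0,z0=.012):
    f=lambda q:np.concatenate([(proj(n,world(q,L,z0))-np.array(px)).ravel() for n,L,px in obs])
    r=least_squares(f,q0,loss="soft_l1",x_scale=[.01,.01,.1]);return r.x,f(r.x).reshape(-1,2)
E
cat > fit0.py <<'E'
from h import *
tl=lambda a,X0,Y0,u0,v0:[[u0+(x-X0+.5)/6-.5,v0+(y-Y0+.5)/6-.5] for x,y in a]
st=[("top",[[40,45,42],[40,-45,42],[-40,-45,42],[-40,45,42]],tl([(71,70),(197,72),(195,188),(68,188)],0,0,358,198)),
("scene",[[40,-45,42],[40,45,42],[-40,-45,42],[-40,45,42],[40,45,-12],[-40,45,-12]],tl([(58,351),(108,413),(155,327),(210,382),(115,470),(213,441)],0,264,275,160))]
fi=[("top",[[0,30,100],[0,-30,100],[20,30,100],[20,-30,100],[-20,30,100],[-20,-30,100]],tl([(357,119),(439,139),(364,91),(447,114),(346,148),(430,172)],264,0,288,206)),
("scene",[[0,30,100],[0,-30,100],[20,30,100],[20,-30,100],[-20,30,100],[-20,-30,100],[45,45,35],[-45,45,35],[45,45,-12],[-45,45,-12]],tl([(400,347),(381,304),(370,355),(350,310),(432,355),(411,303),(338,463),(474,437),(341,514),(472,485)],264,264,320,186))]
ra=[("top",[[45,70,0],[45,-70,0],[-45,-70,0],[-45,70,0]],tl([(559,68),(758,70),(754,197),(558,195)],528,0,221,200)),
("scene",[[45,-70,0],[0,-36,112],[0,36,112]],tl([(535,433),(640,290),(708,357)],528,264,355,228))]
for n,o,q0 in(("stand",st,[.6,-.27,0]),("file",fi,[.55,0,-.28]),("rack",ra,[.6,.25,0])):
    for k in (o,o[:1],o[1:]):
        q,r=fit(k,q0);print(n,q)
    print(fit(o,q0)[1].T)
E
python3 fit0.py
```

```text
stand [ 0.5407 -0.2851 -0.0505]
stand [ 0.538  -0.2837 -0.0417]
stand [ 0.5424 -0.2865 -0.0435]
[[ 0.0863  0.383   0.5036  0.2704  0.0969  0.6509  0.6859  0.8055 -0.0061
   0.5603]
 [-0.5501 -0.2293 -0.5996 -1.2381 -0.0102 -0.4895 -0.5546 -0.1536  0.809
   0.7244]]
file [ 0.5083  0.0093 -0.3202]
file [ 0.5056  0.0103 -0.2906]
file [ 0.51    0.0094 -0.3142]
[[-0.1498  0.3249  0.1543  0.4479  0.2095  0.365   0.7847  0.0751  0.6126
   0.1932  0.6027  0.104   0.297   0.5432 -0.2617  0.4971]
 [-0.9378  0.1109 -0.9676 -0.4298 -1.0644 -0.6715  0.714  -0.659   0.055
  -1.0182 -1.2909 -1.1305 -0.7606  0.4412  0.5999  2.2607]]
rack [ 0.5432  0.3014 -0.0265]
rack [ 0.5422  0.3014 -0.0265]
rack [ 0.5453  0.3022 -0.0489]
[[ 0.4933 -0.3805 -0.1455  0.0616 -0.11    0.0113  0.9502]
 [-0.0391 -0.1361 -0.4104 -0.3675 -0.4488 -0.3934  0.0905]]
```

```bash
python3 -m handwheel '[[228,567,20,-0.77,85],[228,567,20,-0.77,85],[228,567,20,-0.77,85],[228,567,20,-0.77,85],[228,567,20,-0.77,85],[228,567,20,-0.77,85],[228,567,20,-0.77,85],[228,567,20,-0.77,85],[228,567,20,-0.77,85],[228,567,20,-0.77,85]]' 60
```

```text
time: 0.93
tcp_pos: [0.4316, -0.182, 0.2047]
ee_rot: [3.141, 0.0, -0.304]
contact_force: [1.0, -0.6, 0.3]
gripper_width: 0.0854
finger_force: 0.0
```

```bash
python3 -m handwheel '[[72,180,-40,0,85],[72,180,-40,0,85],[72,180,-40,0,85],[72,180,-40,0,85],[72,180,-40,0,85],[72,180,-40,0,85],[72,180,-40,0,85]]'
python3 - <<'E'
from h import *
a=env.capture("scene");b=env.capture("top");print(env.get_obs()["tcp_pos"],env.get_obs()["ee_rot"])
c=lambda im,u,v,w=60,h=60:cv2.resize(im[v:v+h,u:u+w],None,fx=6,fy=6,interpolation=cv2.INTER_CUBIC)
cv2.imwrite("pics/m1.png",cv2.cvtColor(np.hstack([c(a,310,165),c(b,285,190)]),cv2.COLOR_RGB2BGR))
E
```

```text
time: 1.52
tcp_pos: [0.5032, -0.0017, 0.1638]
ee_rot: [-3.141, 0.002, -0.299]
contact_force: [-0.2, -1.3, -0.1]
gripper_width: 0.0851
finger_force: 0.0
[ 0.5032 -0.0049  0.1645] [ 3.1409  0.0006 -0.3049]
```

View pics/m1.png

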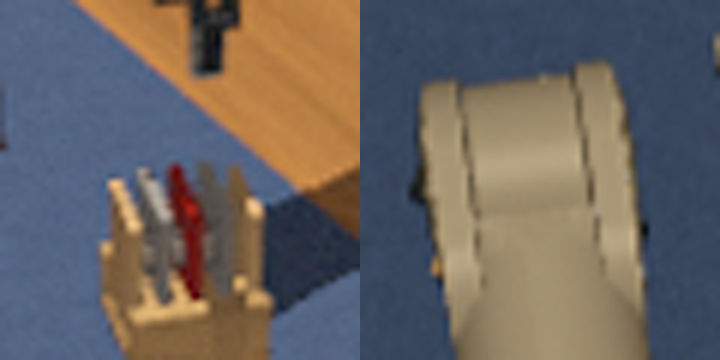

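```bash
python3 - <<'E'
from h import *
o=env.get_obs();t=o["tcp_pos"]
q=[t[0],t[1],o["ee_rot"][2]]
print(proj("scene",world(q,[[11,43,0],[-11,43,0],[11,57,0],[-11,57,0],[11,57,13],[-11,57,13],[0,0,0]],t[2])))
print("file",proj("scene",world([.5083,.0093,-.3],[[0,30,100],[0,-30,100],[39,45,95]],.012)))
E
```

```text
[[340.5054 188.4435]
 [346.2456 187.6709]
 [341.4952 190.4544]
 [347.2684 189.6723]
 [341.5498 187.4751]
 [347.3462 186.6969]
 [340.3634 182.0462]]
file [[343.1785 200.1095]
 [338.9947 191.6112]
 [334.1355 204.8602]]
```

```bash
python3 - <<'E'
from h import *
a=env.capture("scene")
cv2.imwrite("pics/m2.png",cv2.cvtColor(cv2.resize(a[110:230,280:400],None,fx=5,fy=5,interpolation=cv2.INTER_CUBIC),cv2.COLOR_RGB2BGR))
print(env.get_obs()["tcp_pos"],env.get_obs()["joint_positions"])
E
```

```text
[ 0.5033 -0.0055  0.1647] [ 0.2845  0.159  -0.3754  1.7249  0.0614  1.2695 -1.9818]
```

View pics/m2.png

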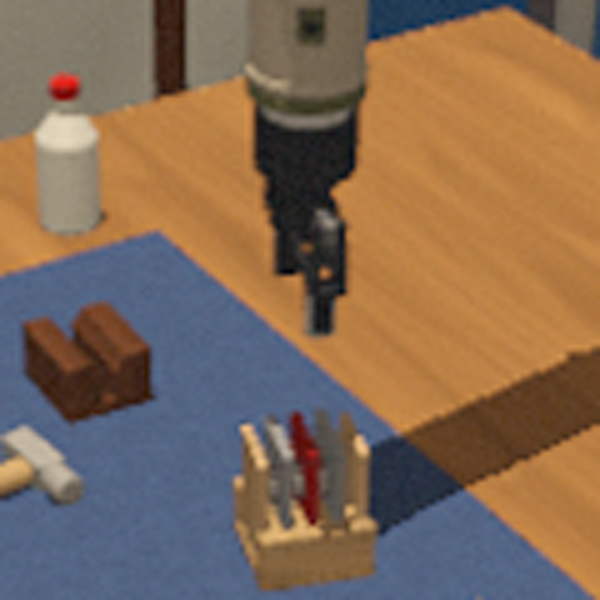

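```bash
python3 - <<'E'
from h import *
L=[[0,43,0],[0,-43,0],[0,50,13],[0,-50,13],[0,50,40],[0,-50,40],[0,50,55],[0,-50,55],[0,0,0],[0,0,40]]
print(proj("scene",world([.2805,-.5579,.4659],L,.1906)))
print(proj("top",world([.2805,-.5579,.4659],L,.1906)))
a=cv2.imread("pics/scene0.png");b=cv2.imread("pics/top0.png")
cv2.imwrite("pics/m3.png",np.hstack([cv2.resize(a[60:120,285:355],None,fx=6,fy=6,interpolation=cv2.INTER_CUBIC),cv2.resize(b[260:320,435:495],None,fx=6,fy=6,interpolation=cv2.INTER_CUBIC)]))
E
```

```text
[[325.0025 113.1329]
 [309.7439 109.1754]
 [326.2609 110.8898]
 [308.4643 106.3233]
 [326.2486 105.4986]
 [308.3395 101.0076]
 [326.2417 102.4739]
 [308.2696  98.0258]
 [317.3103 111.1365]
 [317.2074 103.2294]]
[[448.4468 286.4922]
 [467.4986 275.8175]
 [447.9206 287.5992]
 [470.2344 275.0887]
 [450.1218 288.0998]
 [472.777  275.3803]
 [451.3756 288.3848]
 [474.2249 275.5462]
 [458.0032 281.1472]
 [461.4934 281.729 ]]
```

View pics/m3.png

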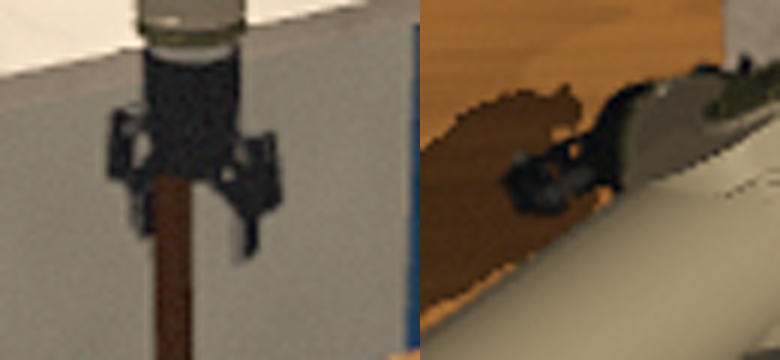

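The near fingertip is at (343.8,176.6), about 10 px above where the reported TCP should project. Start-pose tips (325.5,103.7) and (309.5,99.7) show the same offset. I'll close the fingers here and check where the tips end up when shut.

```bash
cat > dark.py <<'E'
from h import *
def low(tag):
    a=env.capture("scene").astype(int);o=env.get_obs();t=o["tcp_pos"]
    sub=a[130:190,325:360].sum(2)<190
    print(tag,t,o["gripper_width"],{325+c:130+int(np.nonzero(sub[:,c])[0].max()) for c in range(35) if sub[:,c].any()})
    print(proj("scene",world([t[0],t[1],o["ee_rot"][2]],[[0,0,0],[0,0,13],[0,0,40],[0,8,0]],t[2])))
    return a
if __name__=="__main__": low("")
E
python3 dark.py
python3 -m handwheel '[[0,0,0,0,0],[0,0,0,0,0],[0,0,0,0,0],[0,0,0,0,0],[0,0,0,0,0],[0,0,0,0,0],[0,0,0,0,0],[0,0,0,0,0]]'
python3 dark.py
```

```text
[ 0.5034 -0.0057  0.1648] 0.08500697447237679 {331: 143, 332: 144, 333: 150, 334: 154, 335: 164, 336: 164, 337: 164, 338: 164, 339: 163, 340: 164, 341: 168, 342: 168, 343: 176, 344: 176, 345: 176, 346: 169, 347: 168, 348: 168, 349: 144, 350: 143}
[[340.2279 181.8814]
 [340.2759 178.9456]
 [340.3765 172.7738]
 [340.7762 182.9824]]
time: 2.38
tcp_pos: [0.5036, -0.004, 0.1647]
ee_rot: [-3.142, -0.0, -0.304]
contact_force: [0.0, 0.5, -0.6]
gripper_width: -0.0002
finger_force: 0.0
 [ 0.5036 -0.004   0.1647] 9.390276269172625e-05 {331: 143, 332: 144, 333: 145, 334: 148, 335: 154, 336: 159, 337: 163, 338: 165, 339: 166, 340: 173, 341: 173, 342: 173, 343: 166, 344: 166, 345: 166, 346: 164, 347: 162, 348: 160, 349: 145, 350: 144, 351: 134}
[[340.4229 182.1181]
 [340.4717 179.1813]
 [340.574  173.0074]
 [340.9776 183.22  ]]
```

```bash
python3 - <<'E'
from h import *
print(proj("scene",[[0,0,0],[0,0,.02]]),proj("top",[[0,0,0],[0,0,.02]]))
q,r=fit([("scene",[[0,0,0]],[[293.6,155.0]]),("top",[[0,0,150]],[[452,246.5]])],[.4,-.58,0],0.);print(q,r,proj("scene",world(q,[[0,0,0],[0,0,150]],0.)))
E
python3 -m handwheel '[[0,-130,-20,0,0],[0,-130,-20,0,0],[0,-130,-20,0,0],[0,-130,-85,0,0],[0,-130,-85,0,0],[0,-130,-85,0,0],[0,-130,-120,0,0],[0,-130,-120,0,0],[0,-130,-120,0,0]]'
python3 dark.py; python3 - <<'E'
from h import *
a=env.capture("scene")
cv2.imwrite("pics/m4.png",cv2.cvtColor(cv2.resize(a[130:230,270:370],None,fx=6,fy=6,interpolation=cv2.INTER_CUBIC),cv2.COLOR_RGB2BGR))
E
```

```text
[[437.0366 182.6232]
 [437.6039 178.7492]] [[314.6561 348.7248]
 [314.676  349.7328]]
[ 0.4164 -0.5535  0.    ] [[ 0.2892 -0.7864]
 [-0.1143 -0.3443]] [[293.8892 154.2136]
 [292.6466 125.8698]]
time: 3.18
tcp_pos: [0.503, -0.1331, 0.0451]
ee_rot: [-3.141, 0.002, -0.303]
contact_force: [-0.1, -0.3, 0.7]
gripper_width: -0.0001
finger_force: 0.0
 [ 0.5043 -0.1334  0.0464] -6.824899025234035e-05 {325: 178, 326: 178, 327: 178, 328: 175, 329: 173, 330: 159, 331: 157, 332: 144, 333: 143, 334: 189, 335: 189, 336: 189, 337: 189, 338: 189, 339: 189, 340: 189, 341: 189, 342: 189, 343: 189, 344: 189, 345: 189, 346: 189, 347: 189, 348: 189, 349: 189, 350: 189, 351: 189, 352: 185, 353: 187, 354: 185, 355: 189, 356: 184, 357: 186, 358: 185, 359: 189}
[[322.835  192.3059]
 [322.8158 189.6366]
 [322.7754 184.03  ]
 [323.2922 193.3535]]
```

View pics/m4.png

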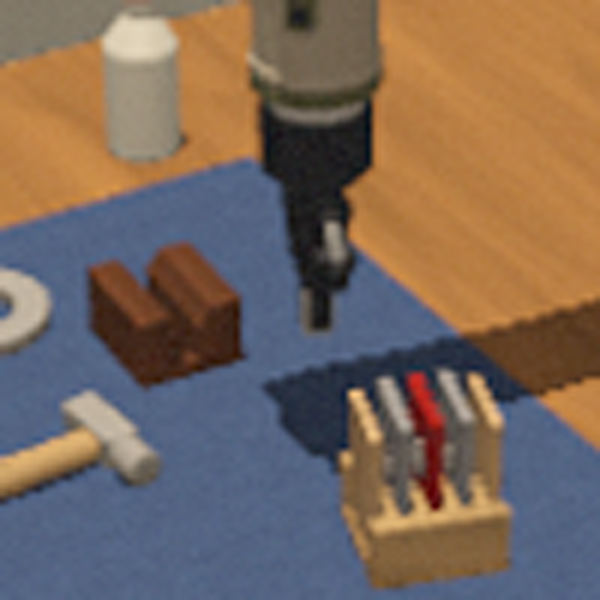

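The closed tip shows at (322.5,184.8), but the reported TCP projects to (322.8,192.3). The tips look about 36 mm higher than reported, so I'll touch the bench gently to settle it.

```bash
python3 -m handwheel '[[0,0,-18,0,0],[0,0,-36,0,0],[0,0,-40,0,0],[0,0,-40,0,0]]'; python3 -m handwheel '[[0,0,-3,0,0],[0,0,-6,0,0],[0,0,-6,0,0]]'
```

```text
time: 3.62
tcp_pos: [0.5037, -0.1338, 0.0054]
ee_rot: [-3.142, 0.0, -0.304]
contact_force: [0.0, -0.8, 0.5]
gripper_width: -0.0002
finger_force: 0.0
time: 3.87
tcp_pos: [0.504, -0.1341, -0.0007]
ee_rot: [-3.142, -0.001, -0.304]
contact_force: [-0.5, 1.1, -0.5]
gripper_width: 0.0
finger_force: 0.0
```

```bash
python3 -m handwheel '[[0,0,-10,0,0],[0,0,-20,0,0],[0,0,-22,0,0],[0,0,-22,0,0]]'; python3 -m handwheel '[[0,0,-2,0,0],[0,0,-4,0,0],[0,0,-4,0,0]]';  python3 dark.py
```

```text
time: 4.2
tcp_pos: [0.5023, -0.1338, -0.0247]
ee_rot: [3.142, 0.003, -0.304]
contact_force: [0.5, -1.0, -0.8]
gripper_width: -0.0003
finger_force: 0.0
time: 4.45
tcp_pos: [0.5035, -0.134, -0.0275]
ee_rot: [-3.142, 0.0, -0.304]
contact_force: [0.6, -0.0, 0.6]
gripper_width: -0.0001
finger_force: 0.0
 [ 0.5035 -0.134  -0.0273] 0.00016441134024848292 {325: 181, 326: 182, 327: 184, 328: 189, 329: 175, 330: 174, 331: 174, 332: 161, 333: 131, 335: 189, 336: 189, 337: 189, 338: 189, 339: 189, 340: 189, 341: 189, 342: 189, 343: 189, 344: 189, 345: 189, 346: 189, 347: 189, 348: 189, 349: 189, 350: 189, 351: 189, 352: 188, 353: 185, 354: 188, 355: 187, 356: 187, 357: 185, 358: 185, 359: 189}
[[323.0319 206.9633]
 [323.0137 204.4019]
 [322.9755 199.0227]
 [323.4782 208.0351]]
```

```bash
python3 -m handwheel '[[0,0,-2,0,0],[0,0,-4,0,0],[0,0,-4,0,0]]'; python3 -m handwheel '[[0,0,-2,0,0],[0,0,-4,0,0],[0,0,-4,0,0]]'
```

```text
time: 4.75
tcp_pos: [0.5034, -0.134, -0.0316]
ee_rot: [-3.142, 0.0, -0.304]
contact_force: [0.4, -0.6, -1.6]
gripper_width: 0.0001
finger_force: 0.0
time: 5.0
tcp_pos: [0.5032, -0.134, -0.0357]
ee_rot: [-3.142, 0.001, -0.304]
contact_force: [-0.1, 0.5, 0.1]
gripper_width: 0.0002
finger_force: 0.0
```

```bash
python3 -m handwheel '[[0,0,-2,0,0],[0,0,-3,0,0],[0,0,-3,0,0]]'; python3 -m handwheel '[[0,0,-2,0,0],[0,0,-2,0,0]]'; python3 -m handwheel '[[0,0,-2,0,0],[0,0,-2,0,0]]'
```

```text
time: 5.25
tcp_pos: [0.5034, -0.134, -0.0385]
ee_rot: [-3.142, 0.0, -0.304]
contact_force: [0.3, -0.1, -0.1]
gripper_width: -0.0003
finger_force: 0.0
time: 5.42
tcp_pos: [0.5038, -0.1341, -0.0397]
ee_rot: [3.142, -0.0, -0.304]
contact_force: [-3.6, 1.0, 8.2]
gripper_width: -0.0001
finger_force: 4.1
time: 5.58
tcp_pos: [0.5039, -0.1342, -0.0398]
ee_rot: [3.141, -0.001, -0.304]
contact_force: [-12.9, 3.2, 30.3]
gripper_width: 0.0001
finger_force: 15.3
```

The bench contact comes at a reported z of about -0.0395, so the z reading is about 39.5 mm too low; horizontally it agrees with the picture. I'll go over the red cover with that correction.

```bash
python3 -m handwheel '[[0,0,40,0,0],[0,0,80,0,0],[0,0,120,0,0],[0,0,162,0,40],[5,40,162,0,85],[5,80,162,0,85],[5,120,162,0,85],[5,143,162,0,85],[5,143,162,0,85],[5,143,162,0,85]]' 60
python3 - <<'E'
from h import *
a=env.capture("scene");b=env.capture("top");o=env.get_obs();t=o["tcp_pos"];print(t)
print("tip",proj("scene",world([t[0],t[1],o["ee_rot"][2]],[[0,43,13],[0,-43,13]],t[2]+.0395)))
cv2.imwrite("pics/m5.png",cv2.cvtColor(cv2.resize(a[150:230,300:380],None,fx=7,fy=7,interpolation=cv2.INTER_CUBIC),cv2.COLOR_RGB2BGR))
E
```

```text
time: 6.42
tcp_pos: [0.5085, 0.0107, 0.1198]
ee_rot: [-3.141, -0.0, -0.3]
contact_force: [0.2, -0.4, 1.2]
gripper_width: 0.0831
finger_force: 0.0
[0.5086 0.0077 0.1196]
tip [[344.0646 188.3159]
 [338.0775 176.4057]]
```

View pics/m5.png

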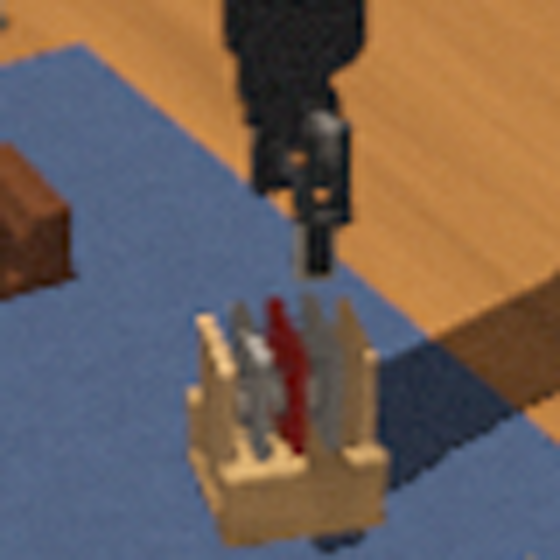

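Near fingertip at (345,189.3), predicted (344,188.3), right above the red cover's near edge. Descending.

```bash
python3 -m handwheel '[[0,0,-35,0,85],[0,0,-55,0,85],[0,0,-70,0,85],[0,0,-80,0,85],[0,0,-89,0,85],[0,0,-89,0,85]]'
```

```text
time: 7.02
tcp_pos: [0.5077, 0.0079, 0.0292]
ee_rot: [3.141, 0.002, -0.306]
contact_force: [-0.6, 0.2, 0.2]
gripper_width: 0.0853
finger_force: 0.0
```

```bash
python3 -m handwheel '[[0,0,0,0,55],[0,0,0,0,55],[0,0,0,0,55],[0,0,0,0,55],[0,0,0,0,55],[0,0,0,0,55]]' 60
```

```text
time: 7.52
tcp_pos: [0.5097, 0.0088, 0.032]
ee_rot: [-3.141, -0.003, -0.304]
contact_force: [-0.3, -2.1, 7.1]
gripper_width: 0.059
finger_force: 64.6
```

```bash
python3 -m handwheel '[[0,0,0,0,55],[0,0,10,0,55],[0,0,25,0,55],[0,0,45,0,55],[0,0,70,0,55],[0,0,95,0,55],[0,0,120,0,55],[0,0,120,0,55],[0,0,120,0,55]]' 90
python3 - <<'E'
from h import *
a=env.capture("scene");o=env.get_obs();print(o["tcp_pos"],o["ee_rot"],o["gripper_width"])
cv2.imwrite("pics/lift.png",cv2.cvtColor(a,cv2.COLOR_RGB2BGR))
h=cv2.cvtColor(a,cv2.COLOR_RGB2HSV);m=((h[...,0]<6)|(h[...,0]>174))&(h[...,1]>150)&(h[...,2]>60)
m[:, :310]=0;m[:,375:]=0;v,u=np.nonzero(m[140:240]);v+=140
print(len(u),u.mean(),v.mean(),u.min(),u.max(),v.min(),v.max())
t=o["tcp_pos"];q=[t[0],t[1],o["ee_rot"][2]]
print(proj("scene",world(q,[[0,30,-63+100],[0,-30,-63+100],[0,30,-63],[0,-30,-63]],t[2]+.0395)))
E
```

```text
time: 8.27
tcp_pos: [0.5095, 0.0092, 0.1526]
ee_rot: [-3.141, -0.003, -0.304]
contact_force: [-0.6, -0.1, -2.7]
gripper_width: 0.0588
finger_force: 97.0
[0.5085 0.009  0.1511] [-3.1415 -0.0008 -0.304 ] 0.05843201488600798
67 340.7313432835821 184.08955223880596 338 343 167 195
[[343.6086 173.7168]
 [339.3257 165.6009]
 [343.134  196.6511]
 [338.992  188.1929]]
```

The cover came out: red spans rows 167–195 at u≈341, as predicted. Carrying it to the stand.

```bash
python3 -m handwheel '[[2,-15,0,0.03,55],[5,-45,0,0.06,55],[9,-80,0,0.1,55],[13,-118,0,0.13,55],[17,-155,0,0.16,55],[21,-192,0,0.19,55],[25,-228,0,0.22,55],[28,-260,0,0.24,55],[30,-283,0,0.255,55],[32,-294,0,0.26,55]]'; python3 -m handwheel '[[0,0,-15,0,55],[0,0,-35,0,55],[0,0,-50,0,55],[0,0,-50,0,55],[0,0,-50,0,55]]'
python3 - <<'E'
from h import *
a=env.capture("scene");o=env.get_obs();print(o["tcp_pos"],o["ee_rot"],o["gripper_width"])
cv2.imwrite("pics/m6.png",cv2.cvtColor(cv2.resize(a[125:215,255:345],None,fx=6,fy=6,interpolation=cv2.INTER_CUBIC),cv2.COLOR_RGB2BGR))
t=o["tcp_pos"];q=[t[0],t[1],o["ee_rot"][2]]
print(proj("scene",world(q,[[0,30,-60+100],[0,-30,-60+100],[0,30,-60],[0,-30,-60]],t[2]+.0395)))
E
```

```text
time: 9.15
tcp_pos: [0.5383, -0.2892, 0.1485]
ee_rot: [3.141, 0.004, -0.048]
contact_force: [-0.2, 0.2, -1.0]
gripper_width: 0.0589
finger_force: 96.9
time: 9.57
tcp_pos: [0.5397, -0.2834, 0.0993]
ee_rot: [-3.14, 0.003, -0.043]
contact_force: [0.5, 0.0, -0.7]
gripper_width: 0.058
finger_force: 96.9
[ 0.5406 -0.2841  0.1007] [-3.1407  0.0008 -0.0432] 0.05826043856962428
[[299.5477 153.6067]
 [293.2024 147.4978]
 [300.3216 174.6099]
 [294.1266 168.2248]]
```

View pics/m6.png

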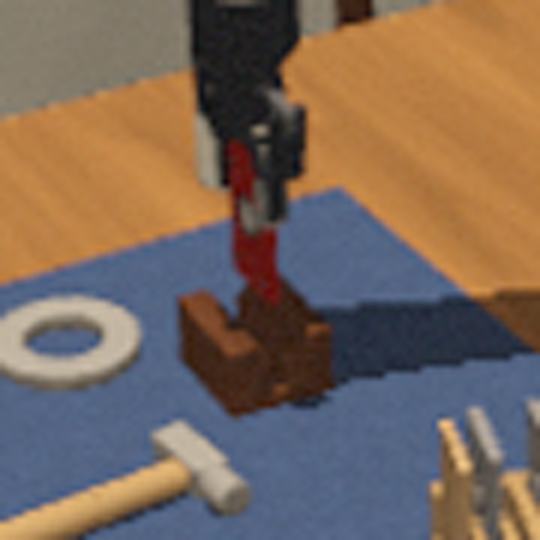

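Cover's lower near corner at (300,175), over the groove as predicted. Lowering with force checks.

```bash
python3 -m handwheel '[[0,0,-15,0,55],[0,0,-30,0,55],[0,0,-38,0,55],[0,0,-42,0,55],[0,0,-46,0,55],[0,0,-46,0,55]]'
```

```text
time: 10.12
tcp_pos: [0.5406, -0.2849, 0.0548]
ee_rot: [-3.141, -0.0, -0.044]
contact_force: [-0.2, 0.6, -1.7]
gripper_width: 0.0583
finger_force: 96.9
```

```bash
python3 -m handwheel '[[0,0,-5,0,55],[0,0,-10,0,55],[0,0,-14,0,55],[0,0,-18,0,55],[0,0,-18,0,55]]'
```

```text
time: 10.53
tcp_pos: [0.5399, -0.2848, 0.0356]
ee_rot: [-3.141, 0.001, -0.044]
contact_force: [-0.3, 0.2, -0.4]
gripper_width: 0.0582
finger_force: 96.9
```

```bash
python3 -m handwheel '[[0,0,-2,0,55],[0,0,-4,0,55],[0,0,-4,0,55]]';python3 -m handwheel '[[0,0,-2,0,55],[0,0,-2,0,55]]'
```

```text
time: 10.78
tcp_pos: [0.5405, -0.285, 0.0325]
ee_rot: [-3.141, 0.0, -0.044]
contact_force: [-0.5, 0.0, -1.4]
gripper_width: 0.0583
finger_force: 97.0
time: 10.95
tcp_pos: [0.5412, -0.2852, 0.0322]
ee_rot: [3.141, -0.001, -0.044]
contact_force: [-2.0, 1.0, 8.2]
gripper_width: 0.0584
finger_force: 98.0
```

On the floor (8 N). Release and rise.

```bash
python3 -m handwheel '[[0,0,1,0,65],[0,0,1,0,75],[0,0,1,0,85],[0,0,1,0,85],[0,0,1,0,85],[0,0,25,0,85],[0,0,60,0,85],[0,0,90,0,85],[0,0,90,0,85],[0,0,90,0,85]]'
python3 - <<'E'
from h import *
a=env.capture("scene");o=env.get_obs();print(o["tcp_pos"],o["ee_rot"],o["gripper_width"])
cv2.imwrite("pics/park.png",cv2.cvtColor(a,cv2.COLOR_RGB2BGR))
h=cv2.cvtColor(a,cv2.COLOR_RGB2HSV);m=((h[...,0]<5)|(h[...,0]>174))&(h[...,1]>170)&(h[...,2]>60)
m[:,:280]=0;m[:,315:]=0;m[:150]=0;m[200:]=0
for v in range(150,200):
    u=np.nonzero(m[v])[0]
    if len(u):print(v,u.min(),u.max(),end="; ")
print(proj("scene",world([.5405,-.285,-.044],[[x,y,z] for z in(100,42) for y in(30,-30) for x in(-4,4)],.012)))
E
```

```text
time: 11.78
tcp_pos: [0.5421, -0.2857, 0.1231]
ee_rot: [3.14, -0.004, -0.044]
contact_force: [-0.2, -0.1, -0.1]
gripper_width: 0.085
finger_force: 0.0
[ 0.5408 -0.2852  0.1212] [ 3.141  -0.0012 -0.0442] 0.08481849122832014
163 294 294; 164 294 295; 165 294 296; 166 294 297; 167 294 298; 168 294 299; 169 294 299; 170 294 300; 171 294 300; 172 294 300; 173 294 300; 174 298 301; 175 298 301; 176 294 300; 177 294 300; 178 295 300; 179 296 300; 180 297 300; 181 298 300; 182 298 300; 183 299 300; 184 300 300; 185 300 301; 186 301 301; [[300.8468 167.7073]
 [299.116  168.1807]
 [294.6052 161.4168]
 [292.9014 161.871 ]
 [301.2731 179.5721]
 [299.5701 180.0558]
 [295.1173 173.1328]
 [293.4404 173.5973]]
```

The red cover stands in the groove at u≈294–301, v 163–186, as predicted. I'll turn 90° and take it by its faces.

```bash
python3 -m handwheel '[[0,0,0,0.12,85],[0,0,0,0.24,85],[0,0,0,0.36,85],[0,0,0,0.48,85],[0,0,0,0.6,85],[0,0,0,0.72,85],[0,0,0,0.84,85],[0,0,0,0.96,85],[0,0,0,1.08,85],[0,0,0,1.2,85]]';python3 -m handwheel '[[0,0,0,0.12,85],[0,0,0,0.24,85],[0,0,0,0.36,85],[0,0,0,0.371,85],[0,0,-25,0.371,85],[0,0,-50,0.371,85],[0,0,-70,0.371,85],[0,0,-86,0.371,85],[0,0,-86,0.371,85]]'
```

```text
time: 12.67
tcp_pos: [0.5396, -0.2845, 0.1187]
ee_rot: [-3.138, -0.0, 1.162]
contact_force: [-0.5, 0.3, -0.7]
gripper_width: 0.0847
finger_force: 0.0
time: 13.42
tcp_pos: [0.5372, -0.2836, 0.0297]
ee_rot: [-3.134, -0.004, 1.524]
contact_force: [-0.7, 0.1, 0.2]
gripper_width: 0.0851
finger_force: 0.0
```

```bash
python3 -m handwheel '[[0,0,0,0,60],[0,0,0,0,40],[0,0,0,0,20],[0,0,0,0,14],[0,0,0,0,14],[0,0,0,0,14],[0,0,0,0,14]]' 20;  python3 -m handwheel '[[0,0,0,0,10],[0,0,0,0,10],[0,0,0,0,10]]'
```

```text
time: 14.0
tcp_pos: [0.5407, -0.2852, 0.0351]
ee_rot: [3.141, 0.0, 1.527]
contact_force: [0.0, 0.3, -0.3]
gripper_width: 0.0138
finger_force: 0.0
time: 14.25
tcp_pos: [0.5405, -0.285, 0.0348]
ee_rot: [-3.142, -0.0, 1.527]
contact_force: [0.2, -1.0, 0.4]
gripper_width: 0.0098
finger_force: 0.0
```

Centred within 1 mm. Grip firmly and lift.

```bash
python3 -m handwheel '[[0,0,0,0,3],[0,0,0,0,3],[0,0,0,0,3],[0,0,0,0,3],[0,0,0,0,3]]' 90;  python3 -m handwheel '[[0,0,8,0,3],[0,0,25,0,3],[0,0,50,0,3],[0,0,80,0,3],[0,0,110,0,3],[0,0,140,0,3],[0,0,140,0,3],[0,0,140,0,3]]'
```

```text
time: 14.67
tcp_pos: [0.5407, -0.2851, 0.0348]
ee_rot: [3.141, 0.0, 1.527]
contact_force: [0.6, -0.1, 1.5]
gripper_width: 0.007
finger_force: 88.1
time: 15.33
tcp_pos: [0.5417, -0.2853, 0.1772]
ee_rot: [3.138, 0.002, 1.527]
contact_force: [-0.8, 0.7, -1.4]
gripper_width: 0.0073
finger_force: 88.3
```

```bash
python3 -m handwheel '[[0,15,0,0,3],[0,45,0,0,3],[0,80,0,0,3],[0,118,0,0,3],[0,156,0,0,3],[0,194,0,0,3],[0,232,0,0,3],[0,270,0,0,3],[0,308,0,0,3],[1,346,0,0,3]]';  python3 -m handwheel '[[0,38,0,0,3],[0,76,0,0,3],[0,114,0,0.014,3],[1,152,0,0.014,3],[1,190,0,0.014,3],[1,220,0,0.014,3],[1,240,0,0.014,3],[1,240,0,0.014,3],[1,240,0,0.014,3]]'
python3 - <<'E'
from h import *
a=env.capture("scene");b=env.capture("top");o=env.get_obs();print(o["tcp_pos"],o["ee_rot"],o["gripper_width"])
t=o["tcp_pos"];q=[t[0],t[1],o["ee_rot"][2]-np.pi/2]
for n in("scene","top"):
  print(proj(n,world(q,[[x,y,z] for z in(77,-23) for y in(30,-30) for x in(-4,4)],t[2]).reshape(-1,3)+0))
print("rack mouth",proj("scene",world([.5432,.3014,-.03],[[0,36,112],[0,-36,112],[0,0,112]],.012)))
cv2.imwrite("pics/r_s.png",cv2.cvtColor(a,cv2.COLOR_RGB2BGR));cv2.imwrite("pics/r_t.png",cv2.cvtColor(b,cv2.COLOR_RGB2BGR))
E
```

```text
time: 16.17
tcp_pos: [0.5396, 0.0632, 0.1733]
ee_rot: [-3.139, 0.0, 1.527]
contact_force: [2.1, 0.0, -1.7]
gripper_width: 0.0072
finger_force: 88.3
time: 16.92
tcp_pos: [0.5403, 0.3027, 0.173]
ee_rot: [-3.138, 0.001, 1.545]
contact_force: [1.3, -1.5, 0.1]
gripper_width: 0.0069
finger_force: 88.3
[0.5421 0.2998 0.1735] [-3.1399  0.0017  1.5404] 0.006698832352384392
[[388.0976 210.2817]
 [386.0205 211.0071]
 [377.3884 200.9757]
 [375.344  201.6626]
 [385.9794 235.1455]
 [383.9707 235.8958]
 [375.6975 225.5244]
 [373.7196 226.2362]]
[[224.3012 217.5668]
 [224.3721 215.4469]
 [240.1698 217.7554]
 [240.2323 215.6325]
 [229.3668 219.8   ]
 [229.4308 217.8002]
 [244.3375 219.9799]
 [244.394  217.9775]]
rack mouth [[385.5083 243.1908]
 [373.2984 231.5164]
 [379.3103 237.2643]]
```

```bash
python3 - <<'E'
import cv2
a=cv2.imread("pics/r_s.png");cv2.imwrite("pics/m7.png",cv2.resize(a[195:270,340:415],None,fx=8,fy=8,interpolation=cv2.INTER_CUBIC))
E
```

```text
(no output)
```

View pics/m7.png

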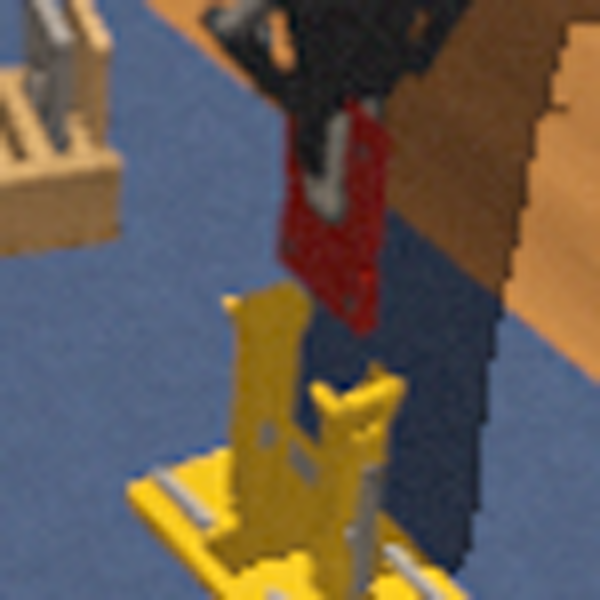

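Cover's lower corners (375,227.7) and (385.3,236.6) sit over the mouth: posts' mid-tops are at (373.3,231.9) and (385,242.7), matching the rack fit. Going down into the mouth.

```bash
python3 -m handwheel '[[1,1,-10,0,3],[1,1,-22,0,3],[1,1,-32,0,3],[1,1,-40,0,3],[1,1,-40,0,3]]';  python3 -m handwheel '[[0,0,-5,0,3],[0,0,-10,0,3],[0,0,-14,0,3],[0,0,-14,0,3]]'
```

```text
time: 17.43
tcp_pos: [0.5425, 0.3004, 0.1317]
ee_rot: [-3.138, 0.002, 1.54]
contact_force: [-0.0, 0.2, -0.7]
gripper_width: 0.0071
finger_force: 88.3
time: 17.77
tcp_pos: [0.5433, 0.3017, 0.1199]
ee_rot: [-3.141, 0.0, 1.541]
contact_force: [-0.6, -0.1, -1.8]
gripper_width: 0.0071
finger_force: 88.5
```

```bash
python3 -m handwheel '[[0,0,-6,0,3],[0,0,-13,0,3],[0,0,-20,0,3],[0,0,-20,0,3]]';  python3 -m handwheel '[[0,0,-6,0,3],[0,0,-12,0,3],[0,0,-18,0,3],[0,0,-18,0,3]]'
```

```text
time: 18.1
tcp_pos: [0.5427, 0.3016, 0.0987]
ee_rot: [-3.139, 0.001, 1.541]
contact_force: [-0.7, 0.1, -1.0]
gripper_width: 0.0069
finger_force: 88.3
time: 18.43
tcp_pos: [0.5429, 0.3017, 0.0811]
ee_rot: [-3.14, 0.0, 1.541]
contact_force: [-0.4, -1.3, -2.6]
gripper_width: 0.0069
finger_force: 88.2
```

Lower edge is just above the rollers. Push through slowly.

```bash
python3 -m handwheel '[[0,0,-4,0,3],[0,0,-8,0,3],[0,0,-11,0,3],[0,0,-14,0,3],[0,0,-14,0,3]]' 110;  python3 -m handwheel '[[0,0,-4,0,3],[0,0,-8,0,3],[0,0,-12,0,3],[0,0,-16,0,3],[0,0,-16,0,3]]'
```

```text
time: 18.85
tcp_pos: [0.5438, 0.3016, 0.0683]
ee_rot: [3.141, 0.0, 1.54]
contact_force: [0.6, -3.6, -1.3]
gripper_width: 0.0067
finger_force: 107.3
time: 19.27
tcp_pos: [0.5437, 0.3015, 0.0519]
ee_rot: [-3.141, 0.0, 1.54]
contact_force: [2.1, -3.4, -2.6]
gripper_width: 0.0065
finger_force: 107.1
```

```bash
python3 -m handwheel '[[0,0,-4,0,3],[0,0,-8,0,3],[0,0,-12,0,3],[0,0,-12,0,3]]';  python3 -m handwheel '[[0,0,-2,0,3],[0,0,-4,0,3],[0,0,-4,0,3]]'
```

```text
time: 19.6
tcp_pos: [0.5436, 0.3014, 0.0399]
ee_rot: [-3.141, 0.001, 1.54]
contact_force: [1.8, -3.1, -3.5]
gripper_width: 0.007
finger_force: 107.3
time: 19.85
tcp_pos: [0.5433, 0.3016, 0.0361]
ee_rot: [-3.141, 0.0, 1.541]
contact_force: [1.0, -4.5, -3.2]
gripper_width: 0.0067
finger_force: 107.3
```

```bash
python3 -m handwheel '[[0,0,-1,0,3],[0,0,-2,0,3],[0,0,-2,0,3]]';  python3 -m handwheel '[[0,0,-1,0,3],[0,0,-1,0,3]]'
```

```text
time: 20.1
tcp_pos: [0.5435, 0.3016, 0.035]
ee_rot: [-3.141, 0.001, 1.541]
contact_force: [-1.3, -6.3, 2.6]
gripper_width: 0.0072
finger_force: 108.0
time: 20.27
tcp_pos: [0.5436, 0.3016, 0.0349]
ee_rot: [3.141, 0.001, 1.541]
contact_force: [-3.6, -8.6, 9.6]
gripper_width: 0.0064
finger_force: 109.2
```

The floor contact comes at exactly the expected height. I'll press a little more, then release slowly and rise.

```bash
python3 -m handwheel '[[0,0,-1,0,3],[0,0,-1,0,3]]';  python3 -m handwheel '[[0,0,1,0,10],[0,0,1,0,14],[0,0,1,0,20],[0,0,1,0,24],[0,0,1,0,24],[0,0,1,0,24]]' 20
```

```text
time: 20.43
tcp_pos: [0.5438, 0.3016, 0.0349]
ee_rot: [3.141, 0.001, 1.54]
contact_force: [-5.6, -11.3, 16.2]
gripper_width: 0.0064
finger_force: 110.3
time: 20.93
tcp_pos: [0.5433, 0.3024, 0.0335]
ee_rot: [-3.141, -0.0, 1.541]
contact_force: [0.1, 0.4, 0.8]
gripper_width: 0.024
finger_force: 0.0
```

```bash
python3 -m handwheel '[[0,0,15,0,30],[0,0,40,0,30],[0,0,75,0,30],[0,0,110,0,30],[0,0,150,0,30],[0,0,180,0,30],[-60,0,200,0,30],[-100,0,200,0,30],[-100,0,200,0,30],[-100,0,200,0,30]]'
python3 - <<'E'
from h import *
a=env.capture("scene");b=env.capture("top");o=env.get_obs();print(o["tcp_pos"],o["contact_force"])
cv2.imwrite("pics/e_s.png",cv2.cvtColor(a,cv2.COLOR_RGB2BGR));cv2.imwrite("pics/e_t.png",cv2.cvtColor(b,cv2.COLOR_RGB2BGR))
P=world([.5432,.3014,-.03],[[x,y,z] for z in(100,0) for y in(30,-30) for x in(-4,4)],.012)
print(proj("scene",P)[[1,3,5,7,0,2]])
h=cv2.cvtColor(a,cv2.COLOR_RGB2HSV)
for v in range(225,272):
    s=""
    for u in range(358,402):
        H,S,V=h[v,u]; s+="R" if S>130 and V>50 and (H<7 or H>172) else "y" if S>130 and 17<H<35 else "b" if 95<H<125 else "."
    print(v,s)
E
```

```text
time: 21.77
tcp_pos: [0.4392, 0.3044, 0.2356]
ee_rot: [3.14, -0.001, 1.547]
contact_force: [1.2, 0.4, 0.6]
gripper_width: 0.0299
finger_force: 0.0
[0.4433 0.3021 0.2344] [-0.2117  0.1121 -0.8747]
[[383.2309 245.3854]
 [373.1201 235.6075]
 [381.3496 267.949 ]
 [371.6252 257.9511]
 [385.2156 244.6251]
 [375.0748 234.8857]]
225 bbbbbbbbbbbbbbbbbbbbbbbbbbbbbbbbbbb.........
226 bbbbbbbbbbbbbbbbbbbbbbbbbbbbbbbbbbbbb.......
227 bbbbbbbbbbbbbbbbbbbbbbbbbbbbbbbbbbbbbb......
228 bbbbbbbbbbbbbbbbbbbbbbbbbbbbbbbbbbbbbbb.....
229 bbbbbbbbbbbbbbbbbbbbbbbbbbbbbbbbbbbbbbbb....
230 bbbbbbbbbbbbbbb.yyy.bbbbbbbbbbbbbbbbbbbbb...
231 bbbbbbbbbbbb..yyyyyy.bbbbbbbbbbbbbbbbbbbbbb.
232 bbbbbbbbbbyyyyyyyyyyybbbbbbbbbbbbbbbbbbbbbbb
233 bbbbbbbbbbyyyyyyyyyyybbbbbbbbbbbbbbbbbbbbbbb
234 bbbbbbbbbb.yyyyyyyyy.bbbbbbbbbbbbbbbbbbbbbbb
235 bbbbbbbbbbbyyyyyyyyy.bbbbbbbbbbbbbbbbbbbbbbb
236 bbbbbbbbbbb.yyy.R.y.bbbbbbbbbbbbbbbbbbbbbbbb
237 bbbbbbbbbbb.yy.RRR..bbbbbbbbbbbbbbbbbbbbbbbb
238 bbbbbbbbbbb.yyy.RRRR.bbbbbbbbbbbbbbbbbbbbbbb
239 bbbbbbbbbbb.yyy.RRRRR.bbbbbbbbbbbbbbbbbbbbbb
240 bbbbbbbbbbb.yyy.RRRRRR.bbbbb..bbbbbbbb
[... 825 characters left out ...]
bbbbbbbbbbbbbb
258 yyyyy...yyyyyy.RRRRRRyyyyyy..bbbbbbbbbbbbbbb
259 yyyyy....yyyyyyRRRRRRyyyyyy..y.bbbbbbbbbbbbb
260 .yyyyy...yyyyyyyRRRRRyyyyy...yy.bbbbbbbbbbbb
261 .yyyyyyyyyyyyyyyyRRRRyyyy....yyy.bbbbbbbbbbb
262 b.yyyyyyyyyyyyyyy.RRRyyyy....yyyy.bbbbbbbbbb
263 bb.yyyyyyyyyyyyyyy.RRyyyyy...y..yy.bbbbbbbbb
264 bbb.yyyyyyyyyyyyyyy..yyyyy...y...yy.bbbbbbbb
265 bbbb.yyyyyyyyyyyyyyyyyyyyy...yy...yy.bbbbbbb
266 bbbbb.yyyyyyyyyyyyyyyyyyyy..yyyy...yy.bbbbbb
267 bbbbbb.yyyyyyyyyyyyyyyyyyy..yyyyy...yy.bbbbb
268 bbbbbbb.yyyyyyyyyyyyyyyyyy..yyyyyy...yy.bbbb
269 bbbbbbbb.yyyyyy...yyyyyyyy.yyyyyyyy...yy.bbb
270 bbbbbbbbb.yyyyyy...yyyyyyyyyyyyyyyyy..yyy.bb
271 bbbbbbbbbbyyyyyyy...yyyyyyyyyyyyyyyyyyyyy.bb
```

The map shows the red cover between both posts. Its top edge is about a pixel below the predicted seated line and its lower edge is at the base, (373,259)–(379,263). The robot is clear, so I'll hand in.

```bash
python3 -c "
from rig import env
print(env.finish_job())"
```

```text
the job is handed in; nothing more can be done
None
```

The red cover was parked in the stand, let go of, re-gripped by its faces and pushed down to the rack slot's floor; I handed the job in at about 22 s with the robot clear, but hand-in returned no verdict and I did not re-check the grey covers or the other bench items at the end.

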